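# Fetch the right cue extension out of the caddy

## Task

The ball in the brass cup shows whose shot it is: take the cue extension of that ball's colour out of the wooden caddy. It is longer than the caddy's mouth, so tip its far end up and draw it out slantwise, then finish while still holding it in the gripper, level and still, with its whole length at least 8 cm above the caddy's lid. Leave the other extension, both balls and the other things on the counter where they are.

Things in the scene. Friction and masses are not known exactly. Their poses are not given: they have to be found in the camera images.
- caddy: fixed wooden box, 350 (x) x 356 (y) x 76 mm high, origin at the centre of its underside on the counter; x points away from the robot (turned by up to 12 degrees), y left, z up. Two equal bays lie side by side, split by a 12 mm wall on y = 0; floor at z = 10. A fixed lid covers the near end (x -175 to -50) and far end (x 135 to 175), leaving a mouth over each bay
- mouth_left (a point): centre of the left bay's mouth, level with the lid's top (caddy x = 42.5, y = +86, z = 76). The mouth is open from above over the bay's full 160 mm width and 185 mm long (x -50 to 135). The lid over both ends is 6 mm thick (underside z = 70). Below, the bay runs from x = -165 to 165
- mouth_right (a point): centre of the right bay's mouth, level with the lid's top (caddy x = 42.5, y = -86, z = 76). The mouth is open from above over the bay's full 160 mm width and 185 mm long (x -50 to 135). The lid over both ends is 6 mm thick (underside z = 70). Below, the bay runs from x = -165 to 165
- ext_red: red cue extension: round red tube, 24 mm diameter, with a 30 mm square black collar 16 mm long on each end; 240 mm long overall, about 0.2 kg. Origin on the axis at mid-length (centre of mass); x along the tube, within 5 degrees of the caddy's x. Starts flat on a bay's floor (axis 25 mm above the counter), middle at caddy x -25 to 30, within 8 mm of the bay's midline; either bay
- ext_red_end_a (a point): end face of the red extension on its +x end (on the axis, 120 mm from its origin); at the start the end farther from the robot
- ext_red_end_b (a point): the other end face of the red extension, 120 mm from its origin on the -x side
- ext_yellow: yellow cue extension: round yellow tube, 24 mm diameter, with a 30 mm square black collar 16 mm long on each end; 240 mm long overall, about 0.2 kg. Origin on the axis at mid-length (centre of mass); x along the tube, within 5 degrees of the caddy's x. Starts flat on a bay's floor (axis 25 mm above the counter), middle at caddy x -25 to 30, within 8 mm of the bay's midline; either bay
- ext_yellow_end_a (a point): end face of the yellow extension on its +x end (on the axis, 120 mm from its origin); at the start the end farther from the robot
- ext_yellow_end_b (a point): the other end face of the yellow extension, 120 mm from its origin on the -x side
- cup_turn: brass ring-shaped cup, 72 mm across and 20 mm high, fixed to the counter on one side of the caddy; the ball in it shows whose shot it is. Origin at the centre of its underside
- cup_wait: black cup of the same shape on the caddy's other side, for the waiting player's ball. Origin at the centre of its underside
- ball_red_center (a point): centre of the plain red pool ball, 57 mm in diameter, resting loose in one of the two cups, centre 40 mm above the counter
- ball_yellow_center (a point): centre of the plain yellow pool ball, 57 mm in diameter, resting loose in one of the two cups, centre 40 mm above the counter
- chalk: loose blue chalk cube, 22 mm; bystander. Origin at the centre of its underside
- mug: loose blue mug, 80 mm across, 92 mm high; bystander. Origin at the centre of its underside
- table_brush: loose table brush with a light wooden back, 200 x 45 x 46 mm; bystander. Origin at the centre of its underside
- coaster: loose round cork coaster, 100 mm across, 6 mm thick; bystander. Origin at the centre of its underside
Not all that is in view belongs to the job. What is shaped like the part that bears ball_yellow_center but blue is not meant.

How it is judged (in metres and radians):
On the way:
1. the extension of the colour of the ball in the brass cup slants through the mouth: one end above the lid, the other still below it (((horizontal distance between ball_red_center and cup_turn below 0.02 m and ((height (world z) of ext_red_end_a above 0.086 m and height (world z) of ext_red_end_b below 0.066 m) or (height (world z) of ext_red_end_b above 0.086 m and height (world z) of ext_red_end_a below 0.066 m))) or (horizontal distance between ball_yellow_center and cup_turn below 0.02 m and ((height (world z) of ext_yellow_end_a above 0.086 m and height (world z) of ext_yellow_end_b below 0.066 m) or (height (world z) of ext_yellow_end_b above 0.086 m and height (world z) of ext_yellow_end_a below 0.066 m))))), for 0.1 s.
At the end, for the whole second after the job is handed in: The extension matching the ball in the brass cup is gripped (over 3 N), still, level within 0.25 rad, both ends over 155 mm above the counter (79 mm over the lid), clear of the caddy; the other extension is within 30 mm of its start, each ball within 20 mm of its cup's centre (((horizontal distance between ball_red_center and cup_turn below 0.02 m and horizontal distance between ball_yellow_center and cup_wait below 0.02 m and height (world z) of each of ext_red_end_a, ext_red_end_b above 0.155 m and angle between ext_red's own x axis and vertical between 1.32 and 1.82 rad and contact force between the fingers and ext_red above 3 N and contact force between ext_red and caddy below 0.1 N and linear speed of ext_red below 0.03 m/s and angular speed of ext_red below 0.3 rad/s and distance of ext_yellow from where it was at the start of the episode below 0.03 m and height (world z) of ext_yellow below 0.04 m) or (horizontal distance between ball_yellow_center and cup_turn below 0.02 m and horizontal distance between ball_red_center and cup_wait below 0.02 m and height (world z) of each of ext_yellow_end_a, ext_yellow_end_b above 0.155 m and angle between ext_yellow's own x axis and vertical between 1.32 and 1.82 rad and contact force between the fingers and ext_yellow above 3 N and contact force between ext_yellow and caddy below 0.1 N and linear speed of ext_yellow below 0.03 m/s and angular speed of ext_yellow below 0.3 rad/s and distance of ext_red from where it was at the start of the episode below 0.03 m and height (world z) of ext_red below 0.04 m))); the arm keeps its last pose, push and grip.
It fails at once if the extension of the other colour is moved more than 30 mm ((horizontal distance between ball_red_center and cup_turn below 0.02 m and distance of ext_yellow from where it was at the start of the episode above 0.03 m) or (horizontal distance between ball_yellow_center and cup_turn below 0.02 m and distance of ext_red from where it was at the start of the episode above 0.03 m)).
It fails at once if a ball is moved more than 20 mm (distance of any of ball_red_center, ball_yellow_center from where it was at the start of the episode above 0.02 m).
It fails at once if another thing on the counter is moved more than 30 mm (distance of any of chalk, mug, table_brush, coaster from where it was at the start of the episode above 0.03 m).
It also fails if it takes over 38 s, if anything falls off the work surface, if the arm or the gripper's body presses on something with over 40 N, if the wrist force passes 120 N, or if a joint passes its speed limit or range.

## Robot

A 7-joint arm with a two-finger parallel gripper is mounted at the origin on the work surface. World frame = base frame: x ahead of the robot, y to its left, z up, the work surface at z = 0. Lengths are in m, angles in degrees, forces in N, time in s.
With the tool pointing down it reaches from about 0.425 to 0.875 m from the base axis. Payload 4.7 kg.
Tool frame: the origin (TCP) lies at the very end of the fingers, on their centre line; the grasp point (between the pads) lies 19 mm behind it (env.grip_point_offset is the distance from the TCP to the grasp point, in m); z points along the fingers, y is the line along which they close (so a half turn about z gives the same grasp; the last joint's range is limited). The gripper opens to 87 mm and grips with 3 to 60 N. Pads are 19 mm wide; open, the fingers measure 117 mm over their backs; the gripper's body (75 mm by 190 mm) begins 51 mm behind the grasp point.
Start: joints at [64.807, 18.392, -4.016, 83.108, 1.295, 78.541, -3.26], TCP at [0.285, -0.584, 0.223] pointing down, gripper open.
Joint ranges: [-163.93, 163.93], [-17.29, 119.83], [-79.2, 71.16], [3.27, 140.29], [-89.18, 269.18], [5.43, 117.66], [-154.24, 154.24]. Speed limits (degrees/s): [147.25, 147.25, 180, 180, 180, 180, 180].

## Interface

Orientations are given as [roll, pitch, yaw] about the fixed x, y, z axes, in that order (R = Rz(yaw) Ry(pitch) Rx(roll)).
In Python, from cell import env gives the robot as it stands.
- The arm moves only by the tool jog_arm, never from a script. Its argument "motion" is a list of rows, each an object of numbers: "x", "y", "z": the shift along the tool's x, y, z in cm; "ax", "ay", "az": the turn, a rotation vector about the tool's x, y, z in degrees. In form: [{"x": .., "y": .., "z": .., "ax": .., "ay": .., "az": ..}, ...]. A call has exactly 5 rows; each row shifts and turns the commanded pose from where the row before left it, along the tool's axes as they then stand; what a row does not reach is not made up. A row lasts 1/10 s, in which the tool goes at most 50 mm and 8.59 degrees, less where a joint would pass 70% of its speed; a pose out of reach is approached as far as the arm can. A call is refused whole if a number of a shift passes 5 or a number of a turn 8.59, either way. A call with a gripper value outside its range is refused whole. "claw" is the gripper command: -1 is shut, 1 is fully open, values between are in proportion, set as the call begins (left out, the last holds). The fingers move at their own pace and stop on an object; "squeeze" is the grip in N (left out, the last holds). Time passes only in rows, so rows that do not move let the fingers close, or fill a call up. It gives the time, the measured TCP pose, the force, the opening and the grip force at its end, in the units of the state.
- env.get_obs(): the state, without advancing time (a new reading comes with each control period).
- env.read_camera(name): name is "scene" or "top" or "wrist"; returns the picture (384x512x3 uint8, red, green, blue); there is no depth.
- env.camera_params(name): a dict with "fx", "fy", "cx", "cy" (pixels), "extrinsics" (4x4, takes a point from world to camera coordinates). Camera axes: x right, y up, looking along -z (the intrinsics and any distortion apply to the point x, -y, -z); pixel columns grow to the right and rows downward; lengths in m; the calibration is good to about 2 mm. A picture is of the moment at which its call begins: read the wrist's pose just before it. camera_params takes no time and is no camera call; for the wrist camera it gives the pose at the moment of the call.
- env.sign_off(): hands the job in; it is judged then, once.
The state is a dict: "time_s": time; "qpos": joint angles; "joint_velocities": joint speeds; "effort": joint torques, N m; "tool_pos": TCP position; "tool_rot": TCP orientation; "force": force on the tool from outside, world axes, zero at the start; "wrist_torque": the same for the moment, N m; "grip_width": finger opening in m; "grasp_force": force on a finger pad.
Only numpy, scipy, OpenCV 4.12 (cv2) and the standard library are available. Lean on these libraries where they do the work, as an engineer would, in place of code of your own. Each camera call takes 0.05 s, during which the arm holds its last target. There are 200 camera calls.

## Working session

There is one attempt and no reset: what is moved stays moved. The work goes in short steps, Python scripts to look and compute and a tool call to move; the robot and the scene stay as the last step left them, time stands still between calls to the robot, and variables do not carry over. Pictures are saved under pics/ and viewed, at most 10 in all, crops included, and the job is handed in when it is done.

Besides the shell and the picture viewer there is one more tool, called after "Emit:" as a command line: name --argument value ..., lists and objects as JSON in quotes. jog_arm: Moves the arm, as the interface text tells. Its arguments: {"type":"object","properties":{"motion":{"type":"array"},"claw":{"type":"number"},"squeeze":{"type":"number"}},"required":["motion"]}

```bash
ls; mkdir -p pics; python3 - <<'E'
from cell import env
import cv2,numpy as np
for n in("top","scene"):
    im=env.read_camera(n);cv2.imwrite(f"pics/{n}0.png",im[:,:,::-1])
    p=env.camera_params(n);print(n,p["fx"],p["fy"],p["cx"],p["cy"],[k for k in p]);print(np.round(p["extrinsics"],3))
a=cv2.imread("pics/top0.png");b=cv2.imread("pics/scene0.png")
o=env.get_obs();print({k:np.round(v,3) for k,v in o.items()})
E
```

```text
pics
top 370.72055796832336 370.72055796832336 256.0988242199744 189.73207439603294 ['fx', 'fy', 'cx', 'cy', 'extrinsics']
[[ 0.031 -1.     0.003 -0.033]
 [ 0.979  0.031  0.202 -0.511]
 [-0.202 -0.003  0.979 -1.524]
 [ 0.     0.     0.     1.   ]]
scene 355.1367116497982 355.1367116497982 257.7802863316408 194.6558044853876 ['fx', 'fy', 'cx', 'cy', 'extrinsics']
[[-0.099  0.995 -0.014  0.058]
 [-0.759 -0.067  0.648  0.326]
 [ 0.644  0.075  0.762 -1.488]
 [ 0.     0.     0.     1.   ]]
{'time_s': np.float64(0.1), 'qpos': array([64.807, 18.436, -4.016, 83.166,  1.294, 78.539, -3.258]), 'joint_velocities': array([ 0.069, -0.082, -0.056, -0.163, -0.025, -0.076, -0.07 ]), 'effort': array([ 0.0000e+00, -4.9257e+01, -4.0600e-01, -3.1340e+01, -6.4000e-02,
        4.0000e-02,  0.0000e+00]), 'tool_pos': array([ 0.285, -0.584,  0.222]), 'tool_rot': array([-1.79904e+02,  4.00000e-03,  2.60050e+01]), 'force': array([-0.617, -0.338,  0.389]), 'wrist_torque': array([0.025, 0.005, 0.006]), 'grasp_force': np.float64(0.0), 'grip_width': np.float64(0.087)}
```

View pics/top0.png

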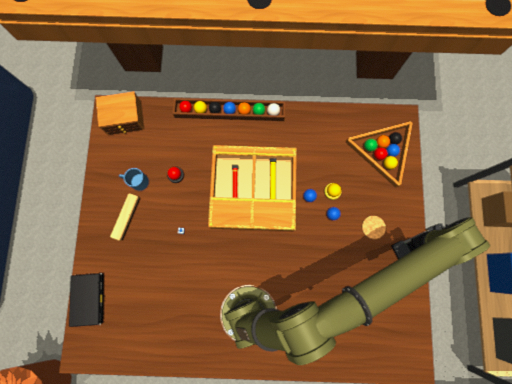

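View pics/scene0.png

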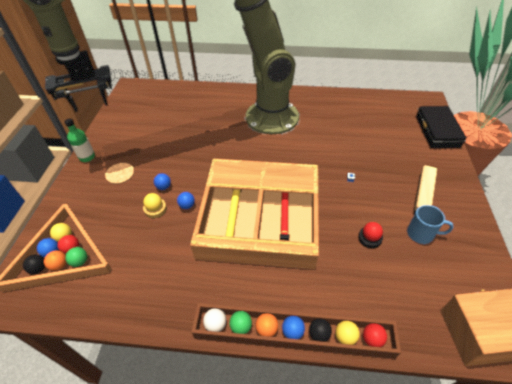

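Yellow ball sits in the brass cup at about (333,191) in the top view. The red ball is in the black cup at (175,174). The yellow extension is in the right bay, around (273,160–200). Next I'll measure the extension and the caddy.

```bash
cat > h.py <<'E'
from cell import env
import cv2,numpy as np
def ray(n,u,v,z,p=None):
    p=p or env.camera_params(n);E=np.array(p["extrinsics"]);R,t=E[:3,:3],E[:3,3]
    d=R.T@np.array([(u-p["cx"])/p["fx"],-(v-p["cy"])/p["fy"],-1]);c=-R.T@t
    return c+d*(z-c[2])/d[2]
def big(m):
    n,l,s,c=cv2.connectedComponentsWithStats(m.astype(np.uint8));return l==1+np.argmax(s[1:,4])
E
python3 - <<'E'
from h import *
for n,box in(("top",(262,150,290,202)),("scene",(224,180,246,240))):
    im=cv2.imread(f"pics/{n}0.png");h=cv2.cvtColor(im,cv2.COLOR_BGR2HSV)
    x0,y0,x1,y1=box;s=h[y0:y1,x0:x1]
    m=big((s[...,0]>24)&(s[...,0]<35)&(s[...,1]>190)&(s[...,2]>120))
    for v in range(m.shape[0]):
        c=np.where(m[v])[0]
        if len(c) and v%5==0: print(n,v+y0,c.min()+x0,c.max()+x0,np.round(ray(n,c.mean()+x0+.5,v+y0+.5,.025),3))
    v=np.where(m.any(1))[0]; print("rows",v[0]+y0,v[-1]+y0)
# caddy corners at top (z=.076)
im=cv2.imread("pics/top0.png");c=im[135:240,200:345];d=cv2.imread("pics/scene0.png")[150:280,185:330]
cv2.imwrite("pics/crop.png",np.hstack([cv2.resize(c,(400,290),interpolation=2),cv2.resize(d,(390,290),interpolation=2)]))
E
```

```text
top 165 271 275 [ 0.628 -0.09   0.025]
top 170 271 275 [ 0.606 -0.09   0.025]
top 175 271 275 [ 0.583 -0.091  0.025]
top 180 271 275 [ 0.561 -0.091  0.025]
top 185 271 275 [ 0.538 -0.092  0.025]
top 190 271 275 [ 0.516 -0.092  0.025]
top 195 271 275 [ 0.494 -0.093  0.025]
rows 162 199Traceback (most recent call last):
  File "<stdin>", line 5, in <module>
  File "h.py", line 8, in big
    n,l,s,c=cv2.connectedComponentsWithStats(m.astype(np.uint8));return l==1+np.argmax(s[1:,4])
                                                                             ~~~~~~~~~^^^^^^^^^
    return _wrapfunc(a, 'argmax', axis=axis, out=out, **kwds)
    return bound(*args, **kwds)
ValueError: attempt to get argmax of an empty sequence
```

```bash
python3 - <<'E'
from h import *
im=cv2.imread("pics/top0.png");c=im[135:240,200:345];d=cv2.imread("pics/scene0.png")[150:280,185:330]
cv2.imwrite("pics/crop.png",np.hstack([cv2.resize(c,(400,290),interpolation=2),cv2.resize(d,(390,290),interpolation=2)]))
h=cv2.cvtColor(im,cv2.COLOR_BGR2HSV);print(h[150:205:1,273].tolist())
h=cv2.cvtColor(cv2.imread("pics/scene0.png"),cv2.COLOR_BGR2HSV);print(h[210,226:244].tolist());print([ (v,h[v,233].tolist()) for v in range(180,245,2)])
E
```

```text
[[19, 189, 242], [18, 193, 243], [18, 198, 243], [24, 194, 240], [28, 195, 242], [22, 198, 244], [17, 190, 176], [15, 168, 146], [14, 102, 100], [17, 27, 67], [10, 11, 68], [30, 174, 98], [31, 255, 237], [29, 255, 245], [30, 255, 242], [31, 255, 245], [31, 255, 246], [31, 255, 246], [31, 255, 245], [31, 255, 246], [31, 255, 246], [31, 255, 246], [31, 255, 246], [31, 255, 245], [31, 255, 246], [31, 255, 245], [31, 255, 245], [31, 255, 246], [31, 255, 245], [31, 255, 246], [31, 255, 246], [31, 255, 245], [31, 255, 246], [31, 255, 246], [31, 255, 245], [31, 255, 246], [31, 255, 245], [31, 255, 245], [31, 255, 245], [31, 255, 246], [31, 255, 245], [31, 255, 246], [31, 255, 246], [31, 255, 246], [31, 255, 245], [31, 255, 245], [31, 255, 246], [31, 255, 245], [29, 255, 242], [26, 204, 243], [29, 186, 241], [27, 191, 231], [19, 194, 240], [18, 192, 244], [18, 197, 243]]
[[22, 101, 252], [22, 100, 253], [23, 105, 252], [24, 131, 248], [28, 147, 250], [29, 146, 253], [30, 141, 253], [30, 141, 253], [29, 147, 253], [28, 157, 251], [24, 165, 238], [19, 145, 220], [19, 119, 244], [22, 102, 252], [22, 103, 252], [23, 102, 252], [23, 101, 252], [23, 101, 252]]
[(180, [16, 141, 250]), (182, [16, 141, 250]), (184, [21, 133, 251]), (186, [19, 145, 238]), (188, [15, 154, 162]), (190, [19, 160, 143]), (192, [21, 166, 167]), (194, [22, 176, 183]), (196, [28, 159, 243]), (198, [30, 147, 252]), (200, [30, 144, 253]), (202, [30, 143, 253]), (204, [30, 142, 253]), (206, [30, 142, 253]), (208, [30, 143, 253]), (210, [30, 141, 253]), (212, [30, 142, 253]), (214, [30, 146, 253]), (216, [30, 146, 253]), (218, [29, 150, 252]), (220, [29, 152, 252]), (222, [28, 156, 252]), (224, [27, 158, 250]), (226, [26, 163, 247]), (228, [26, 164, 243]), (230, [24, 165, 237]), (232, [22, 166, 224]), (234, [21, 163, 213]), (236, [18, 150, 226]), (238, [23, 136, 249]), (240, [19, 138, 250]), (242, [17, 136, 252]), (244, [20, 131, 252])]
```

View pics/crop.png

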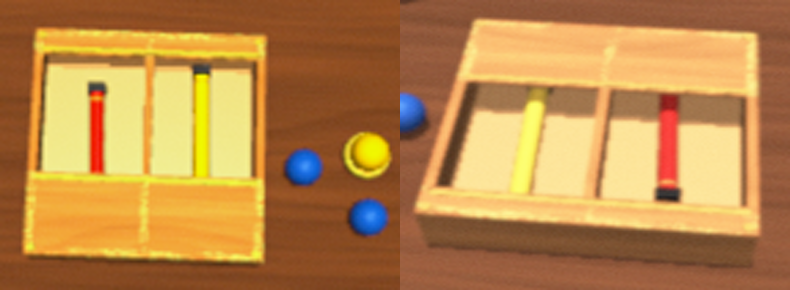

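```bash
python3 - <<'E'
from h import *
sx,sy=145/400,105/290
P=[ray("top",200+u*sx,135+v*sy,.076) for u,v in((36,28),(266,35),(25,254),(263,262),(150,54),(150,176))]
print(np.round(P,3))
c=np.mean(P[:4],0);print("centre",c)
for a,b in((0,2),(1,3),(4,5)):
    d=P[a]-P[b];print("xdir",np.degrees(np.arctan2(d[1],d[0])),np.linalg.norm(d))
d=P[1]-P[0];print("ydir",np.degrees(np.arctan2(d[1],d[0]))+90,np.linalg.norm(d))
print("mouth far/near at col273",ray("top",273.5,156.5,.076),ray("top",273.5,199.7,.076))
print("bdry",ray("top",273.5,161.5,.037)); print("collar start",ray("top",273.5,158,.04))
print("ball",ray("top",334,190.5,.04))
E
```

```text
[[ 0.696  0.174  0.076]
 [ 0.696 -0.184  0.076]
 [ 0.345  0.171  0.076]
 [ 0.344 -0.183  0.076]
 [ 0.66  -0.005  0.076]
 [ 0.468 -0.011  0.076]]
centre [ 0.52037513 -0.00568911  0.076     ]
xdir 0.4710866869386549 0.3514034944415648
xdir -0.18997927988142851 0.3522534521252622
xdir 1.8473260043023658 0.19164445107994268
ydir 0.027202357134925137 0.35787689209971635
mouth far/near at col273 [ 0.65383157 -0.08677604  0.076     ] [ 0.46671987 -0.09086008  0.076     ]
bdry [ 0.64295363 -0.08892079  0.037     ]
collar start [ 0.6579286  -0.08844722  0.04      ]
ball [ 0.52148699 -0.35087077  0.04      ]
```

Yellow tube: centre about (0.539, -0.091), yaw about 1.3°. I'll travel above the balls first, then descend.

Emit:
jog_arm --motion '[{"x": 3.71, "y": -2.54, "az": 8.2}, {"x": 3.31, "y": -3.04, "az": 8.2}, {"x": 2.83, "y": -3.49, "az": 8.2}, {"x": 2.3, "y": -3.86}, {"x": 2.3, "y": -3.86}]' --claw 1 --squeeze 40

```text
$.motion[0]: bad value
```

Emit:
jog_arm --motion '[{"x": 2.3, "y": -3.86}, {"x": 2.3, "y": -3.86}, {"x": 2.3, "y": -3.86}, {"x": 2.3, "y": -3.86}, {"x": 0}]'

```text
$.motion[0]: bad value
```

Emit:
jog_arm --motion '[{"x": 3.7, "y": -2.5, "z": 0, "ax": 0, "ay": 0, "az": 8.2}, {"x": 3.3, "y": -3.0, "z": 0, "ax": 0, "ay": 0, "az": 8.2}, {"x": 2.8, "y": -3.5, "z": 0, "ax": 0, "ay": 0, "az": 8.2}, {"x": 2.3, "y": -3.9, "z": 0, "ax": 0, "ay": 0, "az": 0}, {"x": 2.3, "y": -3.9, "z": 0, "ax": 0, "ay": 0, "az": 0}]' --claw 1 --squeeze 40

```text
time_s: 0.6
tool_pos: [0.3957, -0.3867, 0.2221]
tool_rot: [-180.0, 0.0, 1.4]
force: [0.3, -0.8, -1.0]
grip_width: 0.0871
grasp_force: 0.0
```

Emit:
jog_arm --motion '[{"x": 2.3, "y": -4.2, "z": 0, "ax": 0, "ay": 0, "az": 0}, {"x": 2.3, "y": -4.2, "z": 0, "ax": 0, "ay": 0, "az": 0}, {"x": 2.3, "y": -4.2, "z": 0, "ax": 0, "ay": 0, "az": 0}, {"x": 2.3, "y": -4.2, "z": 0, "ax": 0, "ay": 0, "az": 0}, {"x": 2.3, "y": -4.2, "z": 0, "ax": 0, "ay": 0, "az": 0}]'

```text
time_s: 1.1
tool_pos: [0.5055, -0.174, 0.2224]
tool_rot: [180.0, 0.0, 1.4]
force: [0.9, -0.1, 0.0]
grip_width: 0.0869
grasp_force: 0.0
```

Emit:
jog_arm --motion '[{"x": 2.3, "y": -4.2, "z": 0, "ax": 0, "ay": 0, "az": 0}, {"x": 2.3, "y": -4.2, "z": 0, "ax": 0, "ay": 0, "az": 0}, {"x": 0, "y": 0, "z": 3, "ax": 0, "ay": 0, "az": 0}, {"x": 0, "y": 0, "z": 3, "ax": 0, "ay": 0, "az": 0}, {"x": 0, "y": 0, "z": 0, "ax": 0, "ay": 0, "az": 0}]'

```text
time_s: 1.6
tool_pos: [0.5457, -0.09, 0.158]
tool_rot: [-179.9, 0.5, 1.5]
force: [0.0, -0.0, -0.1]
grip_width: 0.087
grasp_force: 0.0
```

```bash
python3 - <<'E'
from h import *
p=env.camera_params("wrist");im=env.read_camera("wrist");cv2.imwrite("pics/w0.png",im[:,:,::-1])
o=env.get_obs();print(o["tool_pos"],o["tool_rot"],o["time_s"])
h=cv2.cvtColor(im,cv2.COLOR_RGB2HSV);m=big((h[...,0]>26)&(h[...,0]<35)&(h[...,1]>130)&(h[...,2]>90))
for v in range(0,384,24):
    c=np.where(m[v])[0]
    if len(c):print(v,c.min(),c.max(),np.round(ray("wrist",c.min(),v,.025,p),3),np.round(ray("wrist",c.max(),v,.025,p),3))
E
```

```text
[ 0.54724439 -0.09059943  0.16051922] [-179.93515219    0.28762389    1.40771523] 1.65
48 78 154 [0.676 0.084 0.025] [0.678 0.012 0.025]
```

View pics/w0.png

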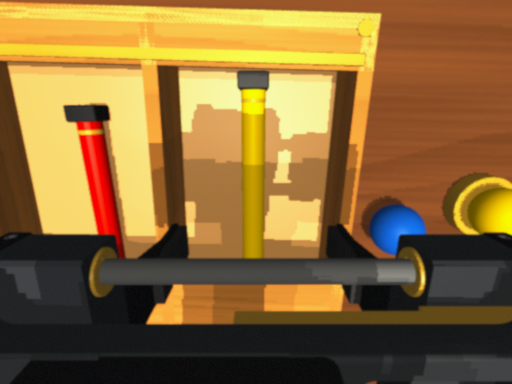

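The wrist view shows the yellow tube centred between the fingers at columns 242–265, with its far collar at rows 71–88. The brass cup at (480,210) holds the yellow ball.

```bash
python3 - <<'E'
from h import *
p=env.camera_params("wrist")
for u,v,z in((253.5,100,.025),(253,245,.025),(253,88,.04),(253,72,.04),(253,68,.073),(150,70,.076)):print(np.round(ray("wrist",u,v,z,p),4))
o=env.get_obs();print(o["tool_pos"],o["tool_rot"])
E
```

```text
[ 0.6356 -0.0842  0.025 ]
[ 0.4754 -0.087   0.025 ]
[ 0.6458 -0.0837  0.04  ]
[ 0.6597 -0.0834  0.04  ]
[ 0.6588 -0.0839  0.073 ]
[ 0.6548 -0.0007  0.076 ]
[ 0.54724439 -0.09059943  0.16051922] [-179.93515219    0.28762389    1.40771523]
```

Emit:
jog_arm --motion '[{"x": 1.5, "y": -0.3, "z": 1, "ax": 0, "ay": 0, "az": 0}, {"x": 0, "y": 0, "z": 3, "ax": 0, "ay": 0, "az": 0}, {"x": 0, "y": 0, "z": 3, "ax": 0, "ay": 0, "az": 0}, {"x": 0, "y": 0, "z": 3, "ax": 0, "ay": 0, "az": 0}, {"x": 0, "y": 0, "z": 2, "ax": 0, "ay": 0, "az": 0}]'

```text
time_s: 2.15
tool_pos: [0.5642, -0.0882, 0.0424]
tool_rot: [180.0, -0.0, 1.3]
force: [-0.0, 0.0, 0.5]
grip_width: 0.0872
grasp_force: 0.0
```

Emit:
jog_arm --motion '[{"x": 0, "y": 0, "z": 1, "ax": 0, "ay": 0, "az": 0}, {"x": 0, "y": 0, "z": 0.5, "ax": 0, "ay": 0, "az": 0}, {"x": 0, "y": 0, "z": 0, "ax": 0, "ay": 0, "az": 0}, {"x": 0, "y": 0, "z": 0, "ax": 0, "ay": 0, "az": 0}, {"x": 0, "y": 0, "z": 0, "ax": 0, "ay": 0, "az": 0}]'

```text
time_s: 2.65
tool_pos: [0.565, -0.0876, 0.0289]
tool_rot: [180.0, -0.1, 1.4]
force: [-0.2, -0.3, 0.6]
grip_width: 0.0873
grasp_force: 0.0
```

Now 1.5 cm more to go, then close.

Emit:
jog_arm --motion '[{"x": 0, "y": 0, "z": 0.8, "ax": 0, "ay": 0, "az": 0}, {"x": 0, "y": 0, "z": 0.6, "ax": 0, "ay": 0, "az": 0}, {"x": 0, "y": 0, "z": 0, "ax": 0, "ay": 0, "az": 0}, {"x": 0, "y": 0, "z": 0, "ax": 0, "ay": 0, "az": 0}, {"x": 0, "y": 0, "z": 0, "ax": 0, "ay": 0, "az": 0}]'

```text
time_s: 3.15
tool_pos: [0.5641, -0.0873, 0.0135]
tool_rot: [-180.0, -0.0, 1.4]
force: [-0.2, -0.4, 0.0]
grip_width: 0.0869
grasp_force: 0.0
```

Emit:
jog_arm --motion '[{"x": 0, "y": 0, "z": 0, "ax": 0, "ay": 0, "az": 0}, {"x": 0, "y": 0, "z": 0, "ax": 0, "ay": 0, "az": 0}, {"x": 0, "y": 0, "z": 0, "ax": 0, "ay": 0, "az": 0}, {"x": 0, "y": 0, "z": 0, "ax": 0, "ay": 0, "az": 0}, {"x": 0, "y": 0, "z": 0, "ax": 0, "ay": 0, "az": 0}]' --claw -1 --squeeze 50

```text
time_s: 3.65
tool_pos: [0.564, -0.0874, 0.0136]
tool_rot: [180.0, -0.0, 1.4]
force: [-0.1, 0.2, 0.5]
grip_width: 0.0548
grasp_force: 0.0
```

Emit:
jog_arm --motion '[{"x": 0, "y": 0, "z": 0, "ax": 0, "ay": 0, "az": 0}, {"x": 0, "y": 0, "z": 0, "ax": 0, "ay": 0, "az": 0}, {"x": 0, "y": 0, "z": 0, "ax": 0, "ay": 0, "az": 0}, {"x": 0, "y": 0, "z": 0, "ax": 0, "ay": 0, "az": 0}, {"x": 0, "y": 0, "z": 0, "ax": 0, "ay": 0, "az": 0}]'

```text
time_s: 4.15
tool_pos: [0.5641, -0.087, 0.0136]
tool_rot: [-180.0, -0.0, 1.4]
force: [0.1, 1.0, 1.3]
grip_width: 0.0228
grasp_force: 50.0
```

```bash
cat > plan.py <<'E'
import numpy as np
W=[(.420,.025,0,1),(.420,.029,0,1),(.385,.029,0,4),(.385,.029,14,5),(.42,.032,22,5),(.46,.037,32,5),(.49,.045,32,4),(.49,.11,32,3),(.49,.20,30,4),(.47,.22,0,9)]
def tcp(x,z,a):
    a=np.radians(a);return np.array([x+.144*np.cos(a)+.0115*np.sin(a),z+.144*np.sin(a)-.0115*np.cos(a)])
P=tcp(*W[0][:3]);A=0
for a,b in zip(W,W[1:]):
    print(b)
    for k in range(1,b[3]+1):
        q=np.array(a[:3])+(np.array(b[:3])-a[:3])*k/b[3];t=tcp(*q)
        c,s=np.cos(np.radians(A)),np.sin(np.radians(A));d=t-P
        x,z,r=round(100*(d@[c,s]),1),round(100*(d@[s,-c]),1),round(q[2]-A,1)
        P=P+(x*np.array([c,s])+z*np.array([s,-c]))/100;A+=r
        print("x",x,"z",z,"ay",r,"->",P.round(4),round(A,1))
E
python3 plan.py
```

```text
(0.42, 0.029, 0, 1)
x 0.0 z -0.4 ay 0.0 -> [0.564  0.0175] 0.0
(0.385, 0.029, 0, 4)
x -0.9 z 0.0 ay 0.0 -> [0.555  0.0175] 0.0
x -0.8 z 0.0 ay 0.0 -> [0.547  0.0175] 0.0
x -0.9 z 0.0 ay 0.0 -> [0.538  0.0175] 0.0
x -0.9 z 0.0 ay 0.0 -> [0.529  0.0175] 0.0
(0.385, 0.029, 14, 5)
x 0.0 z -0.7 ay 2.8 -> [0.529  0.0245] 2.8
x 0.1 z -0.7 ay 2.8 -> [0.5297 0.0315] 5.6
x 0.0 z -0.7 ay 2.8 -> [0.529  0.0385] 8.4
x 0.1 z -0.7 ay 2.8 -> [0.5289 0.0456] 11.2
x -0.0 z -0.7 ay 2.8 -> [0.5276 0.0524] 14.0
(0.42, 0.032, 22, 5)
x 0.7 z -0.3 ay 1.6 -> [0.5336 0.057 ] 15.6
x 0.7 z -0.3 ay 1.6 -> [0.5396 0.0618] 17.2
x 0.7 z -0.2 ay 1.6 -> [0.5457 0.0658] 18.8
x 0.8 z -0.3 ay 1.6 -> [0.5523 0.0712] 20.4
x 0.7 z -0.2 ay 1.6 -> [0.5581 0.0755] 22.0
(0.46, 0.037, 32, 5)
x 0.8 z -0.3 ay 2.0 -> [0.5644 0.0813] 24.0
x 0.8 z -0.3 ay 2.0 -> [0.5705 0.0873] 26.0
x 0.8 z -0.2 ay 2.0 -> [0.5768 0.0926] 28.0
x 0.8 z -0.2 ay 2.0 -> [0.583  0.0981] 30.0
x 0.7 z -0.2 ay 2.0 -> [0.588  0.1034] 32.0
(0.49, 0.045, 32, 4)
x 0.8 z 0.2 ay 0.0 -> [0.5959 0.1059] 32.0
x 0.7 z 0.2 ay 0.0 -> [0.6029 0.1079] 32.0
x 0.8 z 0.3 ay 0.0 -> [0.6112 0.1096] 32.0
x 0.7 z 0.2 ay 0.0 -> [0.6182 0.1116] 32.0
(0.49, 0.11, 32, 3)
x 1.1 z -1.8 ay 0.0 -> [0.618  0.1327] 32.0
x 1.2 z -1.9 ay 0.0 -> [0.6181 0.1552] 32.0
x 1.1 z -1.8 ay 0.0 -> [0.6179 0.1763] 32.0
(0.49, 0.2, 30, 4)
x 1.2 z -1.8 ay -0.5 -> [0.6186 0.1979] 31.5
x 1.2 z -1.8 ay -0.5 -> [0.6194 0.2195] 31.0
x 1.1 z -1.8 ay -0.5 -> [0.6196 0.2406] 30.5
x 1.2 z -1.8 ay -0.5 -> [0.6208 0.2622] 30.0
(0.47, 0.22, 0, 9)
x -0.2 z 0.5 ay -3.3 -> [0.6215 0.2569] 26.7
x -0.2 z 0.6 ay -3.4 -> [0.6224 0.2506] 23.3
x -0.2 z 0.5 ay -3.3 -> [0.6226 0.2453] 20.0
x -0.2 z 0.6 ay -3.3 -> [0.6227 0.2389] 16.7
x -0.3 z 0.5 ay -3.4 -> [0.6213 0.2333] 13.3
x -0.2 z 0.6 ay -3.3 -> [0.6207 0.227 ] 10.0
x -0.3 z 0.6 ay -3.3 -> [0.6188 0.2206] 6.7
x -0.3 z 0.6 ay -3.4 -> [0.6166 0.2142] 3.3
x -0.3 z 0.6 ay -3.3 -> [0.6139 0.2081] 0.0
```

Emit:
jog_arm --motion '[{"x": 0, "y": 0, "z": -0.4, "ax": 0, "ay": 0, "az": 0}, {"x": -0.9, "y": 0, "z": 0, "ax": 0, "ay": 0, "az": 0}, {"x": -0.8, "y": 0, "z": 0, "ax": 0, "ay": 0, "az": 0}, {"x": -0.9, "y": 0, "z": 0, "ax": 0, "ay": 0, "az": 0}, {"x": -0.9, "y": 0, "z": 0, "ax": 0, "ay": 0, "az": 0}]'

```text
time_s: 4.65
tool_pos: [0.5277, -0.0884, 0.0173]
tool_rot: [180.0, 0.0, 1.4]
force: [0.7, -0.2, -2.3]
grip_width: 0.0228
grasp_force: 50.0
```

Emit:
jog_arm --motion '[{"x": 0, "y": 0, "z": -0.7, "ax": 0, "ay": 2.8, "az": 0}, {"x": 0.1, "y": 0, "z": -0.7, "ax": 0, "ay": 2.8, "az": 0}, {"x": 0, "y": 0, "z": -0.7, "ax": 0, "ay": 2.8, "az": 0}, {"x": 0.1, "y": 0, "z": -0.7, "ax": 0, "ay": 2.8, "az": 0}, {"x": 0, "y": 0, "z": -0.7, "ax": 0, "ay": 2.8, "az": 0}]'

```text
time_s: 5.15
tool_pos: [0.5268, -0.0884, 0.0527]
tool_rot: [180.0, -14.1, 1.4]
force: [0.1, 0.7, -2.4]
grip_width: 0.023
grasp_force: 50.0
```

```bash
python3 - <<'E'
from h import *
o=env.get_obs();print(o["tool_pos"],o["tool_rot"],o["force"],o["wrist_torque"],o["grasp_force"])
a=env.read_camera("scene")[130:290,150:350];b=env.read_camera("wrist")
cv2.imwrite("pics/s1.png",np.hstack([cv2.resize(a,(400,320)),cv2.resize(b,(400,320))])[:,:,::-1])
E
```

```text
[ 0.52678205 -0.08840678  0.05270892] [179.96133811 -14.08956493   1.40759236] [ 0.0883698   0.70608985 -2.38059432] [ 0.0838456   0.35550458 -0.00408715] 49.9924510717392
```

View pics/s1.png

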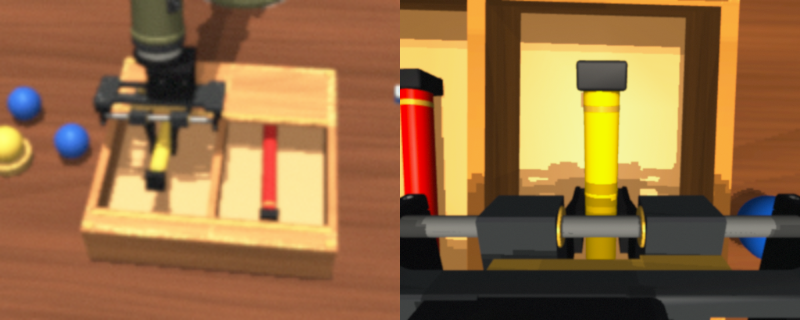

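The tube tips with the gripper: its far collar shows raised at (155,178) in the left half. The force is weight only, about 2.4 N, so nothing is touching. I'll continue along the slanted path.

Emit:
jog_arm --motion '[{"x": 0.7, "y": 0, "z": -0.3, "ax": 0, "ay": 1.6, "az": 0}, {"x": 0.7, "y": 0, "z": -0.3, "ax": 0, "ay": 1.6, "az": 0}, {"x": 0.7, "y": 0, "z": -0.2, "ax": 0, "ay": 1.6, "az": 0}, {"x": 0.8, "y": 0, "z": -0.3, "ax": 0, "ay": 1.6, "az": 0}, {"x": 0.7, "y": 0, "z": -0.2, "ax": 0, "ay": 1.6, "az": 0}]'

```text
time_s: 5.75
tool_pos: [0.559, -0.0874, 0.0761]
tool_rot: [-180.0, -22.1, 1.4]
force: [0.6, 1.3, -2.5]
grip_width: 0.023
grasp_force: 50.0
```

Emit:
jog_arm --motion '[{"x": 0.8, "y": 0, "z": -0.3, "ax": 0, "ay": 2, "az": 0}, {"x": 0.8, "y": 0, "z": -0.3, "ax": 0, "ay": 2, "az": 0}, {"x": 0.8, "y": 0, "z": -0.2, "ax": 0, "ay": 2, "az": 0}, {"x": 0.8, "y": 0, "z": -0.2, "ax": 0, "ay": 2, "az": 0}, {"x": 0.7, "y": 0, "z": -0.2, "ax": 0, "ay": 2, "az": 0}]'

```text
time_s: 6.25
tool_pos: [0.5885, -0.0868, 0.1038]
tool_rot: [180.0, -32.1, 1.4]
force: [-0.0, 0.5, -2.2]
grip_width: 0.0227
grasp_force: 50.0
```

Emit:
jog_arm --motion '[{"x": 0.8, "y": 0, "z": 0.2, "ax": 0, "ay": 0, "az": 0}, {"x": 0.7, "y": 0, "z": 0.2, "ax": 0, "ay": 0, "az": 0}, {"x": 0.8, "y": 0, "z": 0.3, "ax": 0, "ay": 0, "az": 0}, {"x": 0.7, "y": 0, "z": 0.2, "ax": 0, "ay": 0, "az": 0}, {"x": 0, "y": 0, "z": 0, "ax": 0, "ay": 0, "az": 0}]'

```text
time_s: 6.75
tool_pos: [0.6199, -0.0858, 0.1125]
tool_rot: [-180.0, -32.1, 1.4]
force: [-0.3, 0.6, -2.7]
grip_width: 0.0228
grasp_force: 50.0
```

No contact so far, so I'll raise it and then level it.

Emit:
jog_arm --motion '[{"x": 1.1, "y": 0, "z": -1.8, "ax": 0, "ay": 0, "az": 0}, {"x": 1.2, "y": 0, "z": -1.9, "ax": 0, "ay": 0, "az": 0}, {"x": 1.1, "y": 0, "z": -1.8, "ax": 0, "ay": 0, "az": 0}, {"x": 1.2, "y": 0, "z": -1.8, "ax": 0, "ay": 0, "az": 0}, {"x": 1.2, "y": 0, "z": -1.8, "ax": 0, "ay": 0, "az": 0}]'

```text
time_s: 7.25
tool_pos: [0.6188, -0.0859, 0.22]
tool_rot: [180.0, -31.9, 1.4]
force: [-0.2, -0.1, -2.9]
grip_width: 0.0226
grasp_force: 50.0
```

Emit:
jog_arm --motion '[{"x": 1.1, "y": 0, "z": -1.8, "ax": 0, "ay": 0, "az": 0}, {"x": 1.2, "y": 0, "z": -1.8, "ax": 0, "ay": -2.1, "az": 0}, {"x": -0.2, "y": 0, "z": 0.4, "ax": 0, "ay": -3.3, "az": 0}, {"x": -0.2, "y": 0, "z": 0.4, "ax": 0, "ay": -3.4, "az": 0}, {"x": -0.2, "y": 0, "z": 0.4, "ax": 0, "ay": -3.3, "az": 0}]'

```text
time_s: 7.75
tool_pos: [0.6196, -0.0862, 0.249]
tool_rot: [180.0, -19.8, 1.4]
force: [0.8, 0.8, -2.2]
grip_width: 0.0231
grasp_force: 50.0
```

Emit:
jog_arm --motion '[{"x": -0.2, "y": 0, "z": 0.4, "ax": 0, "ay": -3.3, "az": 0}, {"x": -0.2, "y": 0, "z": 0.4, "ax": 0, "ay": -3.4, "az": 0}, {"x": -0.2, "y": 0, "z": 0.4, "ax": 0, "ay": -3.3, "az": 0}, {"x": -0.2, "y": 0, "z": 0.2, "ax": 0, "ay": -3.3, "az": 0}, {"x": -0.2, "y": 0, "z": 0.2, "ax": 0, "ay": -3.4, "az": 0}]'

```text
time_s: 8.25
tool_pos: [0.614, -0.0863, 0.2308]
tool_rot: [180.0, -3.1, 1.4]
force: [0.1, 0.9, -2.5]
grip_width: 0.0232
grasp_force: 50.0
```

Emit:
jog_arm --motion '[{"x": -0.2, "y": 0, "z": 0, "ax": 0, "ay": -3.3, "az": 0}, {"x": 0, "y": 0, "z": 0, "ax": 0, "ay": 0, "az": 0}, {"x": 0, "y": 0, "z": 0, "ax": 0, "ay": 0, "az": 0}, {"x": 0, "y": 0, "z": 0, "ax": 0, "ay": 0, "az": 0}, {"x": 0, "y": 0, "z": 0, "ax": 0, "ay": 0, "az": 0}]'

```text
time_s: 8.75
tool_pos: [0.6116, -0.0865, 0.2314]
tool_rot: [180.0, 0.0, 1.4]
force: [-0.2, -0.7, -2.8]
grip_width: 0.0225
grasp_force: 50.0
```

```bash
python3 - <<'E'
from h import *
a=env.read_camera("scene")[80:290,110:400];b=env.read_camera("wrist")
cv2.imwrite("pics/s2.png",np.hstack([cv2.resize(a,(400,290)),cv2.resize(b,(387,290))])[:,:,::-1])
o=env.get_obs();print(o["joint_velocities"])
E
```

```text
[-0.05180504  0.17775095  0.05530057 -0.19227167 -0.05240438  0.21110346
  0.02124863]
```

View pics/s2.png

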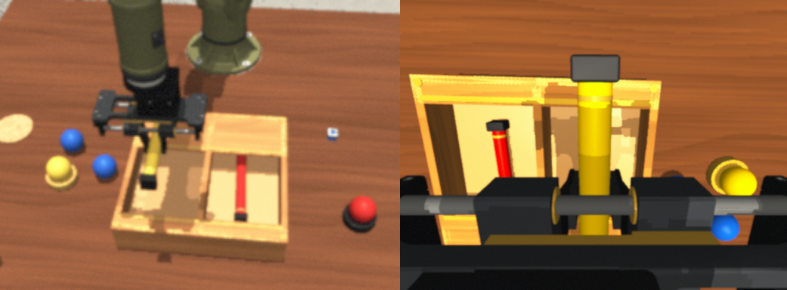

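The tube is level in the gripper: the wrist view shows its far collar at the same relative spot as just after the tip-up, so there was no slip. Its axis is about 0.24 m up. The red extension, the balls and the chalk look undisturbed. Handing in.

```bash
python3 -c "
from cell import env
print(env.sign_off())"
```

```text
the job is handed in; nothing more can be done
None
```

I drew the yellow extension, matching the yellow ball in the brass cup, slantwise out of the caddy and handed in with it level and still in the gripper, about 24 cm above the counter; the hand-in returned no verdict.

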